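Load a specimen block under the viewing stage's spring clip

ROBOT

A 6-joint arm with a two-finger parallel gripper is mounted at the origin on a cart in front of the work surface, level with it; the furniture and walls round the work are solid. World frame = base frame: x ahead of the robot, y to its left, z up, the work surface at z = 0. Lengths are in m, angles in rad, forces in N, time in s.
With the tool pointing down it reaches from about 0.35 to 0.975 m from the base axis. Payload 4.9 kg.
Tool frame: the origin (TCP) lies on the centre line of the jaws, within the pads' length; the fingertips stand manip.tcp_to_tips ahead of it and the grasp point (between the pads) lies 11 mm behind it (manip.tcp_to_tips is the distance from the TCP to the fingertips, in m); x points along the fingers, y is the direction in which the jaws open and shut, and the axes are right-handed (so a half turn about x gives the same grasp; the last joint's range is limited). The gripper opens to 85 mm and grips with 20 to 120 N. Pads are 22 mm wide; open, the fingers measure 114 mm over their backs; the gripper's body (76 mm by 85 mm) begins 54 mm behind the grasp point. The pads swing forward as they close: fully open they stand 13 mm farther back than shut.
Start: joints at [1.016, 0.053, 1.613, -0, 1.476, -0.119], TCP at [0.264, 0.567, 0.239] pointing down, gripper open.
Joint ranges: [-3.01, 3.01], [-1.01, 2.22], [0.06, 2.58], [-1.02, 4.17], [0.09, 2.62], [-3.14, 3.14]. Speed limits (rad/s): [2.57, 2.57, 3.14, 3.14, 3.14, 3.14].

INTERFACE

Orientations are given as a unit quaternion [w, x, y, z].
In Python, from plant import status, imaging, workorder, manip gives the robot as it stands.
- The arm moves only by the tool carry_out, never from a script. Its argument "moves" is one flat list of numbers, 5 for each row, row after row: the opening, from 0 (shut) to 1 (fully open), then the shift along the tool's x, y, z in cm, then the turn about the tool's x in rad. In form: [claw, tx, ty, tz, twist, claw, tx, ty, tz, twist, ...]. A call has 1 to 12 rows; each row is the pose to reach, as a shift and turn from the pose commanded when the call began, along the tool's axes at that moment; what a row does not reach only later rows make up. A row lasts 1/12 s, in which the tool goes at most 41.7 mm and 7.16 degrees, less where a joint would pass 70% of its speed; a pose out of reach is approached as far as the arm can. A call with a gripper value outside its range is refused whole. The fingers move at their own pace and stop on an object; the grip force is fixed at half the most. Time passes only in rows, so rows that repeat a pose let the fingers close. It gives the time, the measured TCP pose, the force and the opening at its end, in the units of the state.
- status.state(): the state, without advancing time (a new reading comes with each control period).
- imaging.grab_frame(name): name is "side" or "top" or "wrist"; returns the picture (400x640x3 uint8, red, green, blue); there is no depth.
- imaging.camera_info(name): a dict with "K" (3x3 intrinsics, pixels), "dist" ([k1, k2, p1, p2, k3] as OpenCV has them; the pictures are not rectified), "R" (3x3) and "t" (3): a world point X has camera coordinates R X + t. Camera axes: x right, y down, z forward; pixel columns grow to the right and rows downward; lengths in m; the calibration is good to about 2 mm. A picture is of the moment at which its call begins: read the wrist's pose just before it. camera_info takes no time and is no camera call; for the wrist camera it gives the pose at the moment of the call.
- workorder.job_done(): hands the job in, once; it reports no verdict.
The state is a dict: "time": time; "joint_pos": joint angles; "joint_vel": joint speeds; "joint_efforts": joint torques, N m; "tool_pos": TCP position; "tool_rot": TCP orientation; "contact_force": force on the tool from outside, world axes, zero at the start; "ft_torque": the same for the moment, N m; "gripper_width": opening from 0.0 (shut) to 1.0 (fully open).
Only numpy, scipy, OpenCV 4.12 (cv2) and the standard library are available. Lean on these libraries where they do the work, as an engineer would, in place of code of your own. Each camera call takes 0.05 s, during which the arm holds its last target.

TASK

The clear resin block lying in the channel of the metal viewing stage has to be clipped in for viewing. Press the stage's long sprung bar down with one fingertip and, while it stays down, push the block with the other fingertip along the channel, under the raised clip, until it is fully home against the end stop; only then let the bar up so that the clip closes on the block, and withdraw. Only push the block, never lift it, and leave everything else on the bench alone.

Things in the scene. Friction and masses are not known exactly. Their poses are not given: they have to be found in the camera images.
- stage: Fixed grey metal viewing stage. Origin at bench level under its channel's centre line; x = push direction, y toward the sprung press bar, z up. Base plate x -108..92, y -36..86 mm, 12 mm thick; its top is the channel floor. Channel along x at y 0, 39 mm wide between rails (x -65..85, tops at z 16.5). Clip's hinge shaft along y 36, z 30; bearings at x -98, 28, 76, tops z 37.
- stop_face (a point): Middle of the face of the end stop that closes the channel, 14 mm high, at (75, 0, 19) mm in the stage frame; fixed to the stage. The block is home when its leading end touches this face.
- clip (a joint): Angle of the steel spring clip, a rocker on the hinge shaft. 0 = closed, empty (sprung there); 0.40 rad = stop, press bar fully down, jaw at its highest. From 0.30 up the jaw clears the block; closed on the seated block it reads about 0.26. Holding the bar down takes about 3 to 5 N at the middle of its width; released, the spring closes the clip.
- jaw (a point): Underside of the clip's jaw, at mid-length: a 10 mm rubber rod 36 mm long over the channel (x 35..71 mm in the stage frame, y about 0). Closed and empty it hangs 7 mm above the channel floor and blocks the block; with the bar fully down it is 22 mm above it. Its two arms rise to z 50 mm. Moves with the clip.
- press_bar (a point): Centre of the top of the clip's flat press bar, 112 mm (x -92..20 in the stage frame) by 36 mm (y 42..78). Stage frame: (-36, 62, 30) mm closed, bar sloping up outwards 0.40 rad, outer edge at z 37; (-36, 60, 20) mm fully down, level. A tip may slide along it. A second tip at that height, y near 0, is 9 mm below the block's top and 3 mm above the rails.
- block: Clear resin specimen block to be clipped, 64 x 36 mm, 17 mm high, about 46 g, lying flat in the channel before the jaw, long side along the channel. Origin: centre of its underside; its y axis runs along its 64 mm length. Home, its origin is at x = 43 mm in the stage frame.
- long_block: Bystander: clear resin block 34 x 70 x 22 mm on the bench beside the stage; origin under its centre.
- small_block: Bystander: clear resin block 30 x 44 x 20 mm on the bench beside the stage; origin under its centre.
- vial: Bystander: capped vial, 23 mm diameter, 60 mm high, standing beyond the stage; origin under its centre.
- dropper: Bystander: dropper bottle, 33 mm diameter, 85 mm high, standing; origin under its centre.
- dish: Bystander: petri dish, 68 mm diameter, 15 mm high; origin under its centre.
- forceps: Bystander: steel forceps, 118 mm long, lying; origin under their centre.
- marker: Bystander: marker pen, 135 mm long, 16 mm thick, lying; origin under its centre.
There are look-alikes about, which are no part of the job. Of the things that look like the stage, take the one that is nearest to the robot's base at the start. What is shaped like the block but yellow is not meant.

How it is judged:
On the way, in this order (a step that is already met when the one before it is completed fails the run):
1. a fingertip holds the press bar down, the jaw raised, before the block goes under (value of joint clip above 0.29 rad and contact force between the fingers and clip above 1 N and x of block in the frame of stage below 0.012 m), for 0.1 s.
2. the block is home against the end stop while the bar is still held down (value of joint clip above 0.28 rad and contact force between the fingers and clip above 1 N and x of block in the frame of stage above 0.039 m), for 0.1 s.
At the end, for the whole second after the job is handed in: The block lies flat in the channel, straight within 0.1 rad, its leading end within 4 mm of the end stop, at rest, and the released clip presses on its top (more than 1 N, clip angle 0.2 to 0.3 rad) (x of block in the frame of stage between 0.039 and 0.046 m and angle between the y axis of block and the x axis of stage, either way round below 0.1 rad and angle between block's own z axis and vertical below 0.06 rad and z of block in the frame of stage below 0.016 m and value of joint clip between 0.2 and 0.3 rad and contact force between clip and block above 1 N and linear speed of block below 0.01 m/s); the robot touches nothing.
It fails at once if the block is lifted off the channel floor (z of block in the frame of stage above 0.022 m or angle between block's own z axis and vertical above 0.3 rad).
It fails at once if a bystander is moved by more than 15 mm (distance of any of long_block, small_block, vial, dropper, dish, forceps, marker from where it was at the start of the episode above 0.015 m).
It also fails if it takes over 46 s, if anything falls off the work surface, if the arm or the gripper's body presses on something with over 40 N, if the wrist force passes 120 N, or if a joint passes its speed limit or range.

## Working session

There is one attempt and no reset: what is moved stays moved. The work goes in short steps, Python scripts to look and compute and a tool call to move; the robot and the scene stay as the last step left them, time stands still between calls to the robot, and variables do not carry over. Pictures are saved under pics/ and viewed, and the job is handed in when it is done.

Besides the shell and the picture viewer there is one more tool, called after "Request:" as a command line: name --argument value ..., lists and objects as JSON in quotes. carry_out: Moves the arm, as the interface text tells. Its arguments: {"type":"object","properties":{"moves":{"type":"array","items":{"type":"number"}}},"required":["moves"]}

```bash
mkdir -p pics; ls; python3 - <<'E'
from plant import status, imaging, workorder, manip
import cv2,numpy as np
print(status.state()); print(manip.tcp_to_tips)
for n in("side","top","wrist"):
    i=imaging.camera_info(n);print(n,i)
    cv2.imwrite(f"pics/{n}0.png",imaging.grab_frame(n)[:,:,::-1])
E
```

```text
pics
{'time': 0.0, 'joint_pos': array([ 1.01599691e+00,  5.33184521e-02,  1.61427795e+00, -4.04291290e-06,
        1.47600077e+00, -1.19029409e-01]), 'joint_vel': array([ 6.95443214e-04,  9.15126738e-04,  2.40874207e-04, -4.23825946e-04,
       -1.46245431e-03, -1.06167727e-05]), 'joint_efforts': array([ 5.06423839e-04, -3.93667638e+01, -3.70183110e+01, -1.06988006e-05,
        6.79108649e-03,  5.22571554e-06]), 'tool_pos': array([0.26351669, 0.5660689 , 0.2380964 ]), 'tool_rot': array([ 0.69015527,  0.15218228,  0.69062115, -0.15352094]), 'contact_force': array([0.31984102, 0.65566883, 0.3390021 ]), 'ft_torque': array([ 0.01063942, -0.03907201, -0.03027253]), 'gripper_width': 0.9964755853586756}
0.008
side {'K': array([[467.23431391,   0.        , 326.50113243],
       [  0.        , 467.23431391, 201.82134505],
       [  0.        ,   0.        ,   1.        ]]), 'dist': array([-0.0621923,  0.       ,  0.       ,  0.       ,  0.       ]), 'R': array([[ 0.95328295, -0.30160646, -0.01688704],
       [-0.18775457, -0.54778528, -0.81527879],
       [ 0.23664287,  0.78036199, -0.5788223
[... 295 characters left out ...]
       ]), 'R': array([[-2.38274298e-03, -9.99996752e-01, -9.05220608e-04],
       [-9.78167411e-01,  2.51883746e-03, -2.07803206e-01],
       [ 2.07804811e-01,  3.90315668e-04, -9.78170235e-01]]), 't': array([0.06043599, 0.54751636, 1.56915509])}
wrist {'K': array([[289.99117662,   0.        , 318.60278887],
       [  0.        , 289.99117662, 199.94449668],
       [  0.        ,   0.        ,   1.        ]]), 'dist': array([-0.02345569,  0.        ,  0.        ,  0.        ,  0.        ]), 'R': array([[ 0.42176422,  0.90670133, -0.0027634 ],
       [ 0.87602271, -0.40670372,  0.25918389],
       [ 0.23387849, -0.11173529, -0.96582404]]), 't': array([-0.62445175, -0.03290274,  0.37859086])}
```

View pics/top0.png

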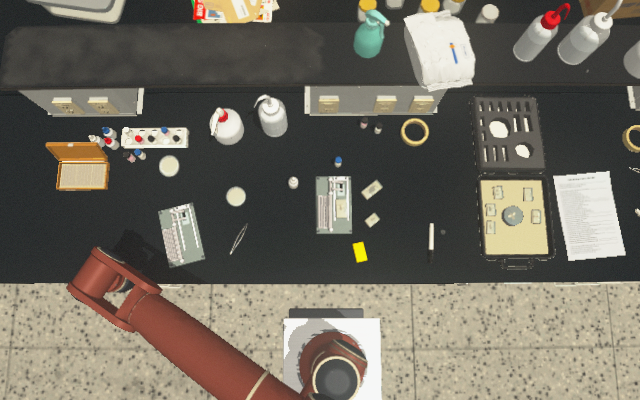

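View pics/side0.png

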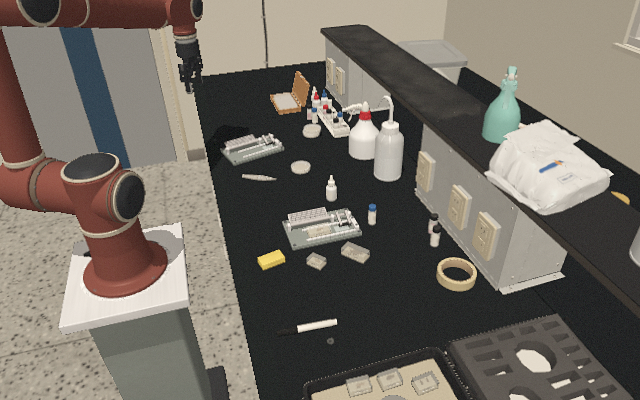

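View pics/wrist0.png

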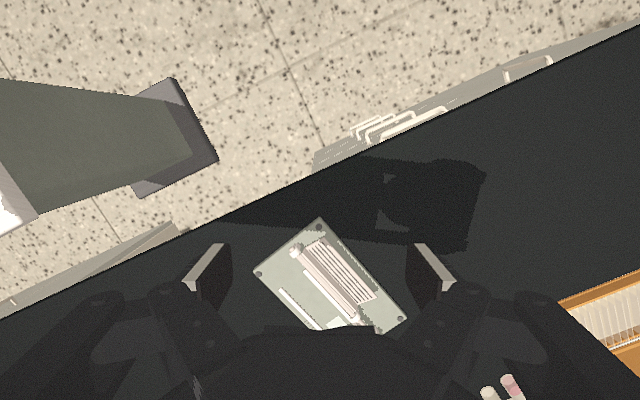

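The top view shows two stages, at about (334,205) and (182,235). The yellow look-alike block is at (360,252), and the clear bystander blocks are at (372,188) and (373,220). I'll measure how far each stage is from the base and crop in close.

```bash
cat > h.py <<'E'
from plant import status, imaging, workorder, manip
import cv2,numpy as np
def pix2w(n,uv,z,info=None):
    i=info or imaging.camera_info(n)
    p=cv2.undistortPoints(np.array(uv,float).reshape(-1,1,2),i["K"],np.array(i["dist"])).reshape(-1,2)
    d=np.c_[p,np.ones(len(p))]@i["R"]; c=-i["R"].T@i["t"]
    return c+d*((z-c[2])/d[:,2])[:,None]
def w2pix(n,X,info=None):
    i=info or imaging.camera_info(n)
    return cv2.projectPoints(np.array(X,float).reshape(-1,1,3),cv2.Rodrigues(i["R"])[0],i["t"],i["K"],np.array(i["dist"]))[0].reshape(-1,2)
E
python3 - <<'E'
from h import *
print(pix2w("top",[[334,205],[182,235]],0.012))
im=cv2.imread("pics/top0.png")
cv2.imwrite("pics/topc.png",cv2.resize(im[165:275,300:400],None,fx=5.4,fy=5.4,interpolation=cv2.INTER_CUBIC))
im=cv2.imread("pics/side0.png")
cv2.imwrite("pics/sidec.png",cv2.resize(im[190:280,250:390],None,fx=5.6,fy=5.6,interpolation=cv2.INTER_CUBIC))
E
```

```text
[[ 0.52908222 -0.01207071  0.012     ]
 [ 0.42636442  0.50579688  0.012     ]]
```

View pics/topc.png

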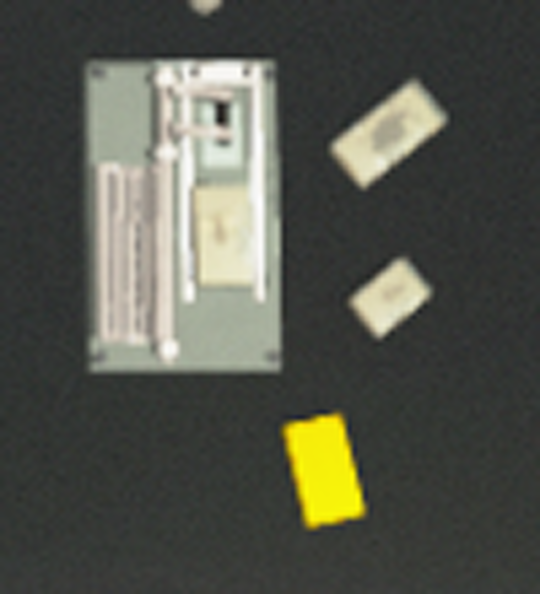

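View pics/sidec.png

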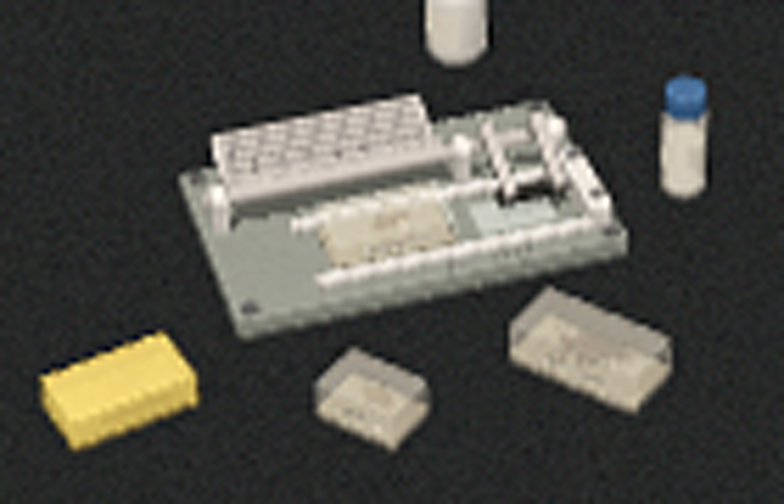

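The stage at (334,205) is nearest the base, about 0.53 m away against 0.66 m. A clear block lies in its channel at crop (222,235). Its press bar is on the left (+y) and the clip is at the far end. Next I'll work out a rough stage pose and the tool axes, then fly over it for a wrist view.

```bash
python3 - <<'E'
from h import *
c=np.array([[86,62],[275,60],[90,372],[281,372]])/5.4+[300,165]-0.4
P=pix2w("top",c,0.012);print(P)
ex=(P[0]+P[1]-P[2]-P[3])/2;L=np.linalg.norm(ex);ex/=L;w=np.linalg.norm(P[0]-P[1])
print("len",L,"w",w,"yaw",np.arctan2(ex[1],ex[0]))
ctr=P.mean(0);ey=np.array([-ex[1],ex[0],0]);O=ctr+8e-3*ex-25e-3*ey;print("O",O)
s=status.state();q=s["tool_rot"]
from scipy.spatial.transform import Rotation as R
M=R.from_quat([q[1],q[2],q[3],q[0]]).as_matrix();print(M);print([a for a in dir(manip) if a[0]!='_'])
# target above stage: TCP at z .16 around stage point (0-50mm, 30)
T=O+ex*(-0.04)+ey*0.03;T[2]=0.2
print("T",T,"shift cm",M.T@(T-s["tool_pos"])*100)
for sg in(1,-1):
    print(np.arctan2(M[:,2]@(sg*ey),M[:,1]@(sg*ey)))
i=imaging.camera_info("wrist");print("cam",-i["R"].T@i["t"],M.T@(-i["R"].T@i["t"]-s["tool_pos"]),(i["R"]@M))
E
```

```text
[[ 0.63166793  0.05100108  0.012     ]
 [ 0.63269859 -0.07073061  0.012     ]
 [ 0.43080926  0.04916204  0.012     ]
 [ 0.43047376 -0.07081496  0.012     ]]
len 0.20154404367920278 w 0.12173604801953582 yaw 0.0047716733155383165
O [ 0.53953159 -0.03530715  0.012     ]
[[-8.43491124e-04  4.22130195e-01  9.06534824e-01]
 [-1.39057679e-03  9.06533775e-01 -4.22131000e-01]
 [-9.99998677e-01 -1.61667003e-03 -1.77648743e-04]]
['IKError', 'tcp_to_tips']
T [ 0.49938889 -0.00549836  0.2       ] shift cm [  3.89282549 -41.86467709  45.50996254]
-0.44056687279634266
2.701025780793451
cam [0.20367306 0.59514742 0.37260852] [-0.13426584  0.00074928 -0.06655895] [[ 8.89301184e-04  9.99999524e-01 -4.02110403e-04]
 [-2.59386673e-01  6.19020683e-04  9.65773354e-01]
 [ 9.65773143e-01 -7.54561307e-04  2.59387100e-01]]
```

Request:
carry_out --moves '[1,0.3,-3.5,3.8,-0.04,1,0.6,-7,7.6,-0.08,1,0.9,-10.5,11.4,-0.12,1,1.2,-14,15.2,-0.16,1,1.5,-17.5,19,-0.2,1,1.8,-21,22.8,-0.24,1,2.1,-24.5,26.6,-0.28,1,2.4,-28,30.4,-0.32,1,2.8,-31.5,34.2,-0.36,1,3.2,-35,38,-0.4,1,3.6,-38.5,41.8,-0.44,1,3.9,-41.9,45.5,-0.44]'

```text
time: 1.15
tool_pos: [0.454, 0.1031, 0.2083]
tool_rot: [0.707, -0.002, 0.707, 0.002]
contact_force: [0.8, 0.8, -0.2]
gripper_width: 0.998
```

Request:
carry_out --moves '[0.7,0,0,0,0,0.7,0,0,0,0,0.7,0,0,0,0,0.7,0,0,0,0,0.7,0,0,0,0,0.7,0,0,0,0]'

```text
time: 1.65
tool_pos: [0.4535, 0.1064, 0.2085]
tool_rot: [0.707, -0.002, 0.707, 0.002]
contact_force: [-0.1, 0.0, 0.5]
gripper_width: 0.701
```

```bash
python3 - <<'E'
from h import *
s=status.state();print(s["time"],s["tool_pos"],s["tool_rot"],s["gripper_width"],manip.tcp_to_tips)
i=imaging.camera_info("wrist")
np.savez("w1.npz",**i)
im=imaging.grab_frame("wrist")[:,:,::-1];cv2.imwrite("pics/w1.png",im)
cv2.imwrite("pics/w1c.png",cv2.resize(im,(800,500),interpolation=cv2.INTER_CUBIC))
E
```

```text
1.65 [0.45352386 0.10638341 0.20853934] [ 0.70713454 -0.00232416  0.70707114  0.0023943 ] 0.7012072894658299 0.008
```

View pics/w1c.png

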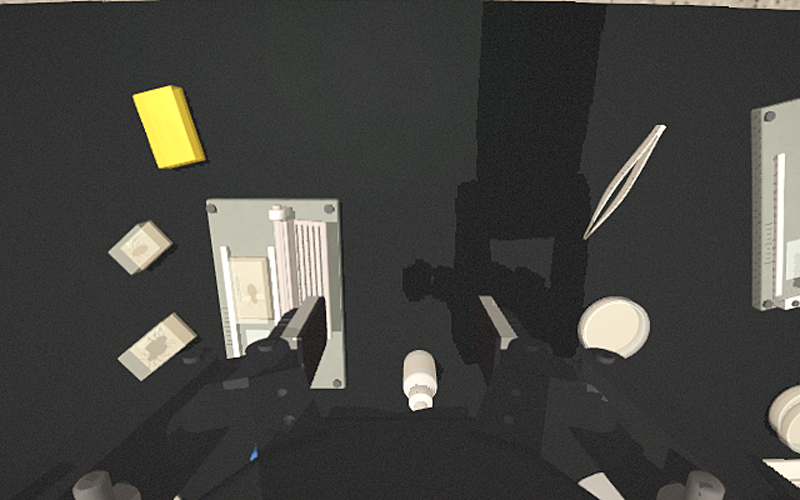

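The wrist view shows the stage at (207–345,199–388), the dropper at (420,375), and the fingers covering the stage's far corner. I'll move over the channel and a little behind it.

Request:
carry_out --moves '[0.7,0.1,-2,-0.5,0,0.7,0.2,-4,-1,0,0.7,0.3,-6,-1.5,0,0.7,0.4,-8,-2,0,0.7,0.6,-10,-2.5,0,0.7,0.8,-11.1,-2.5,0,0.7,0.8,-11.1,-2.5,0,0.7,0.8,-11.1,-2.5,0,0.7,0.8,-11.1,-2.5,0]'

```text
time: 2.45
tool_pos: [0.4295, -0.0052, 0.2007]
tool_rot: [0.707, -0.002, 0.707, 0.002]
contact_force: [0.4, -0.6, 0.1]
gripper_width: 0.701
```

```bash
python3 - <<'E'
from h import *
s=status.state();print(s["time"],s["tool_pos"],s["tool_rot"],s["gripper_width"],manip.tcp_to_tips)
i=imaging.camera_info("wrist")
np.savez("w2.npz",**i)
im=imaging.grab_frame("wrist")[:,:,::-1];cv2.imwrite("pics/w2.png",im)
cv2.imwrite("pics/w2c.png",cv2.resize(im,(800,500),interpolation=cv2.INTER_CUBIC))
E
```

```text
2.45 [ 0.42946738 -0.00519246  0.20066228] [ 0.70718817 -0.0017029   0.70702067  0.00193963] 0.7011737807191487 0.008
```

View pics/w2c.png

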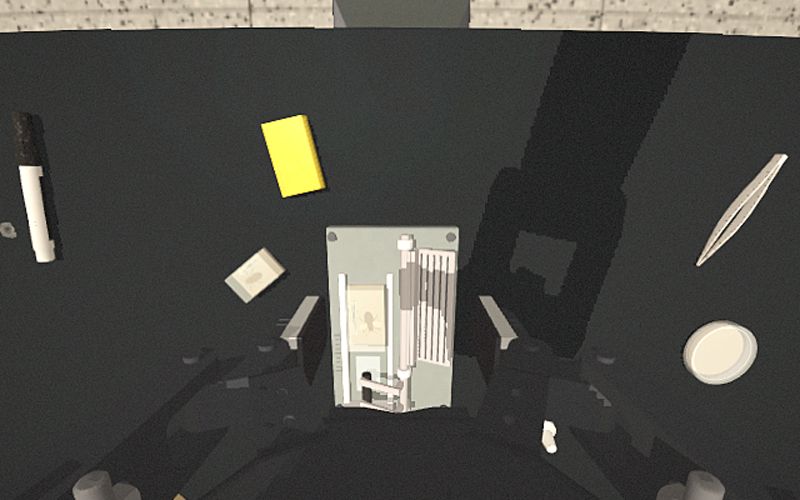

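```bash
python3 - <<'E'
import cv2
im=cv2.imread("pics/w2.png")
cv2.imwrite("pics/w2d.png",cv2.resize(im[175:335,225:420],None,fx=3.75,fy=3.75,interpolation=cv2.INTER_CUBIC))
E
```

```text
(no output)
```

View pics/w2d.png

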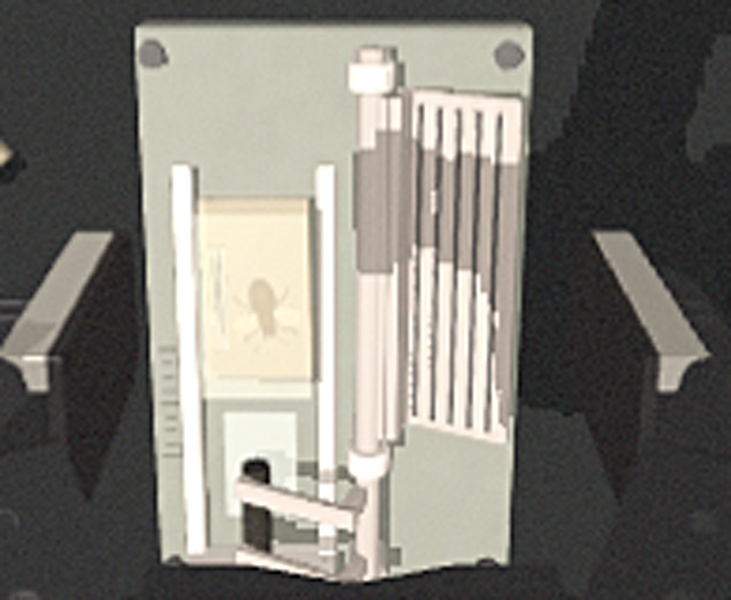

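```bash
python3 - <<'E'
from h import *
i=dict(np.load("w2.npz"))
def f(pts,z): return pix2w("wrist",np.array(pts)/3.75+[225,175]-0.37,z,i)
np.set_printoptions(precision=4,suppress=True)
P=f([[137,26],[531,26],[162,563],[508,563]],.012);print("plate",P, np.linalg.norm(P[0]-P[1]))
r=f([[172,165],[197,165],[317,165],[335,165],[188,552],[205,552]],.0165);print("rails",r)
print("block top back",f([[200,198],[310,198]],.029),"front",f([[205,382],[318,382]],.029), "bottom back", f([[200,198],[310,198]],.012))
print("bar inner/outer back",f([[415,90]],.024),f([[522,98]],.037),"front",f([[411,428]],.024),f([[505,440]],.037))
print("bearing top",f([[375,72]],.037),f([[368,462]],.037))
# plate ex from side lines
e=P[2]-P[0]+P[3]-P[1];print("yaw",np.arctan2(e[1],e[0]))
s=status.state()["tool_pos"]
for dx in(0.008,0.003,-.002):
    print("tips",dx,f([[112,232],[80,232],[595,232],[630,232]],s[2]-dx)-s)
E
```

```text
plate [[ 0.4287 -0.0694  0.012 ]
 [ 0.4281  0.0498  0.012 ]
 [ 0.6198 -0.0697  0.012 ]
 [ 0.619   0.0512  0.012 ]] 0.11921166018412022
rails [[ 0.4715 -0.0597  0.0165]
 [ 0.4714 -0.0519  0.0165]
 [ 0.4712 -0.0149  0.0165]
 [ 0.4712 -0.0093  0.0165]
 [ 0.6117 -0.0597  0.0165]
 [ 0.6116 -0.0538  0.0165]]
block top back [[ 0.4776 -0.0495  0.029 ]
 [ 0.4774 -0.0166  0.029 ]] front [[ 0.5391 -0.0499  0.029 ]
 [ 0.5388 -0.0144  0.029 ]] bottom back [[ 0.4839 -0.052   0.012 ]
 [ 0.4837 -0.0173  0.012 ]]
bar inner/outer back [[0.4451 0.0144 0.024 ]] [[0.4439 0.0441 0.037 ]] front [[0.5581 0.0155 0.024 ]] [[0.5541 0.044  0.037 ]]
bearing top [[0.4365 0.0022 0.037 ]] [[0.5621 0.0014 0.037 ]]
yaw 0.002885398875198871
tips 0.008 [[-0.0079 -0.0328 -0.008 ]
 [-0.0079 -0.0374 -0.008 ]
 [-0.0083  0.035  -0.008 ]
 [-0.0083  0.0399 -0.008 ]]
tips 0.003 [[-0.01   -0.0317 -0.003 ]
 [-0.0099 -0.036  -0.003 ]
 [-0.0104  0.0337 -0.003 ]
 [-0.0104  0.0385 -0.003 ]]
tips -0.002 [[-0.012  -0.0305  0.002 ]
 [-0.012  -0.0347  0.002 ]
 [-0.0124  0.0325  0.002 ]
 [-0.0124  0.0371  0.002 ]]
```

The numbers hold up. The rails are at x 0.471 and the block's trailing end at x≈0.477, so the block is at stage x≈-28. The stage origin is ≈(0.537, -0.034) with yaw ≈0.003, and the two views agree to about 2 mm. The tips stand ±33–35 mm apart at opening 0.7, so I'll narrow to 0.6, line up behind the block and descend to z 0.07.

Request:
carry_out --moves '[0.6,0,0,1,0,0.6,0,0,2,0,0.6,2,0,2.7,0,0.6,4.5,0,2.7,0,0.6,7,0,2.7,0,0.6,9.5,0,2.7,0,0.6,12,0,2.7,0,0.6,13,0,2.7,0,0.6,13,0,2.7,0,0.6,13,0,2.7,0,0.6,13,0,2.7,0]'

```text
time: 3.42
tool_pos: [0.4578, -0.0058, 0.0723]
tool_rot: [0.708, -0.002, 0.706, 0.002]
contact_force: [0.5, -0.4, 0.8]
gripper_width: 0.6
```

```bash
cat > g.py <<'E'
from h import *
import sys
s=status.state();print(s["time"],s["tool_pos"],s["tool_rot"],s["gripper_width"],s["contact_force"])
n=sys.argv[1]
np.savez(n+".npz",tp=s["tool_pos"],**imaging.camera_info("wrist"))
im=imaging.grab_frame("wrist")[:,:,::-1];cv2.imwrite(f"pics/{n}.png",im)
cv2.imwrite(f"pics/{n}c.png",cv2.resize(im,(800,500),interpolation=cv2.INTER_CUBIC))
im=imaging.grab_frame("side")[:,:,::-1];cv2.imwrite(f"pics/{n}s.png",cv2.resize(im[190:280,250:390],None,fx=5.6,fy=5.6,interpolation=cv2.INTER_CUBIC))
E
python3 g.py w3
```

```text
3.4167 [ 0.45775419 -0.00578019  0.07232582] [ 0.70813714 -0.00187731  0.70607078  0.00152324] 0.5996778674625529 [ 0.49640759 -0.42827468  0.82914383]
```

View pics/w3c.png

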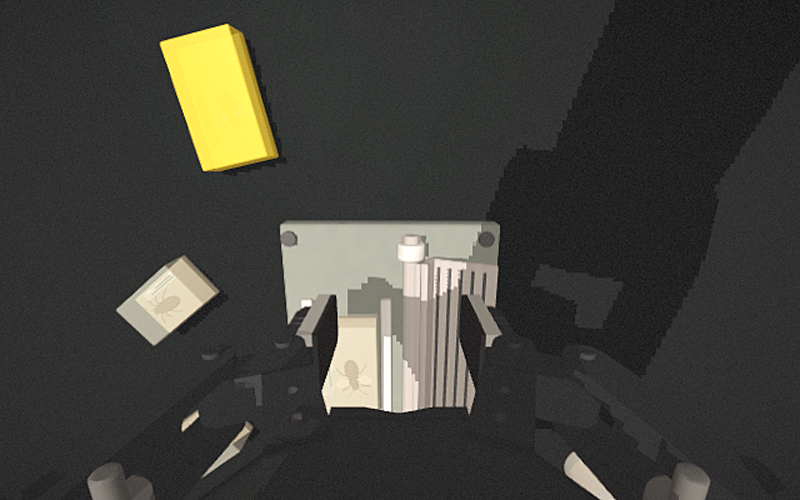

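View pics/w3s.png

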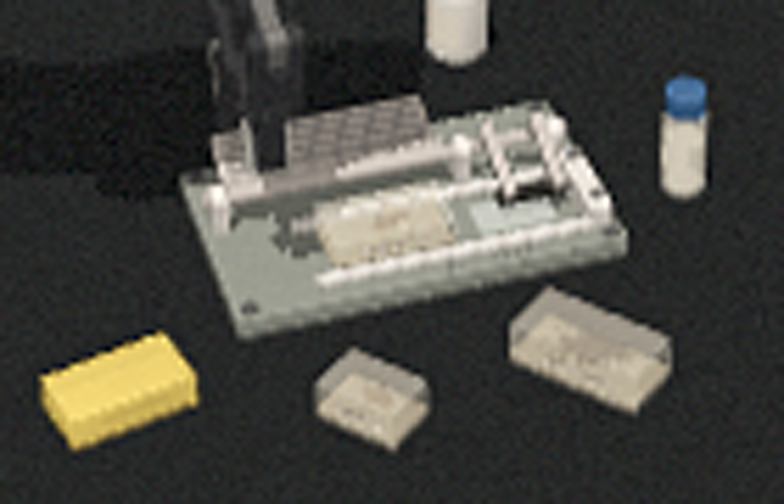

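```bash
python3 - <<'E'
from h import *
np.set_printoptions(precision=4,suppress=True)
i=dict(np.load("w3.npz"));tp=i.pop("tp")
def f(p,z): return pix2w("wrist",np.array(p)/1.25-.1,z,i)
print("tips",[f([[336,296],[316,296],[461,296],[481,296]],tp[2]-d) for d in (.003,.006)])
print("plate",f([[281,222],[499,222]],.012))
print("block",f([[345,316],[378,316]],.029),"rail",f([[380,298],[390,298],],.0165))
print("bar",f([[435,258]],.024),f([[497,262]],.037))
E
```

```text
tips [array([[ 0.4479, -0.0301,  0.0693],
       [ 0.4479, -0.0383,  0.0693],
       [ 0.4476,  0.0206,  0.0693],
       [ 0.4476,  0.0288,  0.0693]]), array([[ 0.4491, -0.0307,  0.0663],
       [ 0.4492, -0.039 ,  0.0663],
       [ 0.4488,  0.0212,  0.0663],
       [ 0.4488,  0.0295,  0.0663]])]
plate [[ 0.4284 -0.069   0.012 ]
 [ 0.4278  0.0499  0.012 ]]
block [[ 0.476  -0.0332  0.029 ]
 [ 0.4759 -0.0156  0.029 ]] rail [[ 0.4708 -0.0151  0.0165]
 [ 0.4707 -0.0095  0.0165]]
bar [[0.4449 0.0143 0.024 ]] [[0.443  0.0434 0.037 ]]
```

Tip B is at y -0.0345 (channel centre -0.0335), tip A is at stage y≈58.5 on the bar, and the tip front at x 0.470 is behind the block end at 0.476. Descending now.

Request:
carry_out --moves '[0.6,1,0,0,0,0.6,2,0,0,0,0.6,3,0,0,0,0.6,3.5,0,0,0,0.6,3.7,0,0,0,0.6,3.7,0,0,0]'

```text
time: 4.02
tool_pos: [0.4555, -0.0058, 0.0325]
tool_rot: [0.706, -0.001, 0.708, 0.002]
contact_force: [-1.4, 0.6, 2.4]
gripper_width: 0.603
```

Request:
carry_out --moves '[0.6,0.2,0,0,0,0.6,0.4,0,0,0,0.6,0.5,0,0,0,0.6,0.5,0,0,0,0.6,0.5,0,0,0]'

```text
time: 4.43
tool_pos: [0.4566, -0.0062, 0.0288]
tool_rot: [0.707, -0.002, 0.707, 0.001]
contact_force: [-2.5, -3.0, 4.2]
gripper_width: 0.6
```

Request:
carry_out --moves '[0.6,0.1,0,0,0,0.6,0.2,0,0,0,0.6,0.3,0,0,0,0.6,0.3,0,0,0,0.6,0.3,0,0,0]'

```text
time: 4.85
tool_pos: [0.457, -0.0062, 0.0259]
tool_rot: [0.708, -0.002, 0.707, 0.001]
contact_force: [-1.0, -4.1, 4.4]
gripper_width: 0.595
```

Request:
carry_out --moves '[0.6,0.1,0,0,0,0.6,0.2,0,0,0,0.6,0.2,0,0,0,0.6,0.2,0,0,0]'

```text
time: 5.18
tool_pos: [0.4572, -0.0062, 0.0245]
tool_rot: [0.708, -0.002, 0.707, 0.001]
contact_force: [-2.6, -4.8, 8.8]
gripper_width: 0.597
```

```bash
python3 g.py w4
```

```text
5.1833 [ 0.45723922 -0.00623321  0.02452966] [ 0.70763147 -0.00181063  0.70657824  0.0012676 ] 0.5965122693622611 [-2.56792807 -4.75730242  8.77371529]
```

View pics/w4c.png

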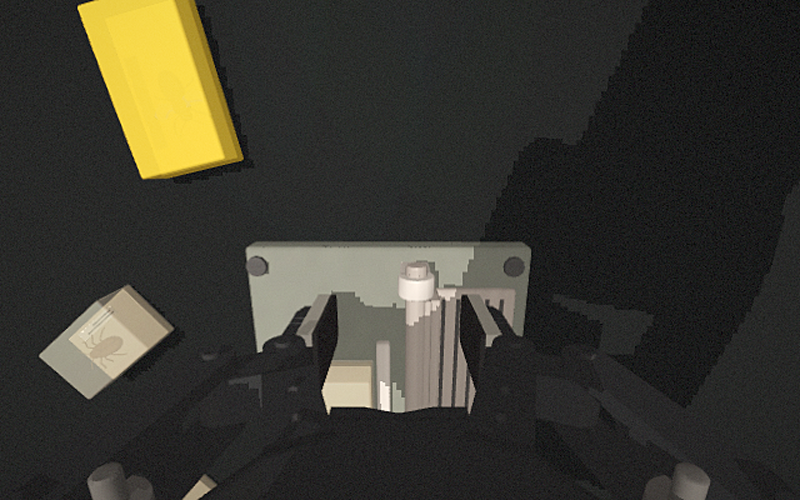

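View pics/w4s.png

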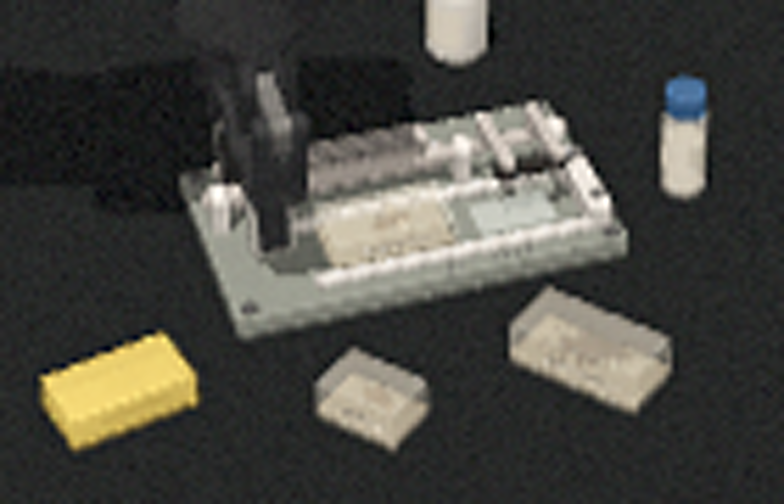

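The clip reads fully down: the jaw is raised in the side view, about 9 N is on the bar, and the tip is at z≈20 mm. The block is still before the jaw, with tip B behind it. Now I'll push along the channel.

Request:
carry_out --moves '[0.6,0,0,0.4,0,0.6,0,0,0.8,0,0.6,0,0,1.2,0,0.6,0,0,1.6,0,0.6,0,0,2,0,0.6,0,0,2.4,0,0.6,0,0,2.8,0,0.6,0,0,3.2,0,0.6,0,0,3.6,0,0.6,0,0,4,0,0.6,0,0,4,0]'

```text
time: 6.2
tool_pos: [0.4959, -0.0047, 0.0243]
tool_rot: [0.706, -0.001, 0.708, 0.002]
contact_force: [-8.0, -0.1, 14.0]
gripper_width: 0.597
```

```bash
python3 g.py w5
```

```text
6.2 [ 0.49587551 -0.00466705  0.02431048] [ 0.70595079 -0.00071453  0.70825625  0.00246217] 0.5965563274350419 [-7.95769392 -0.07873937 14.02485606]
```

View pics/w5s.png

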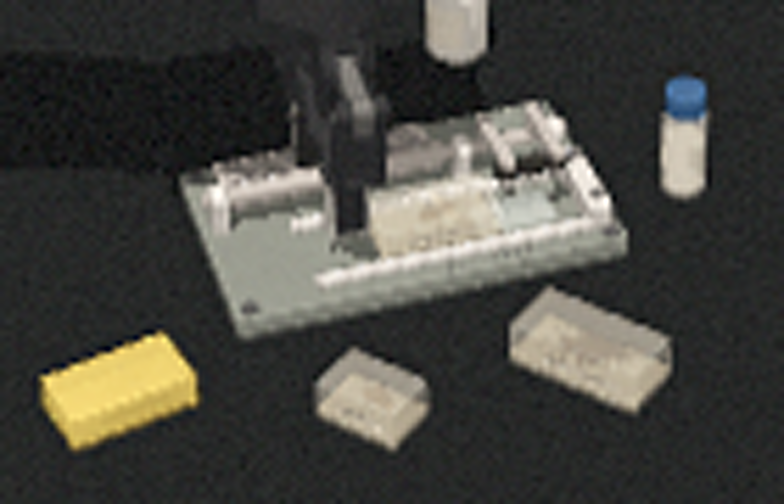

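View pics/w5c.png

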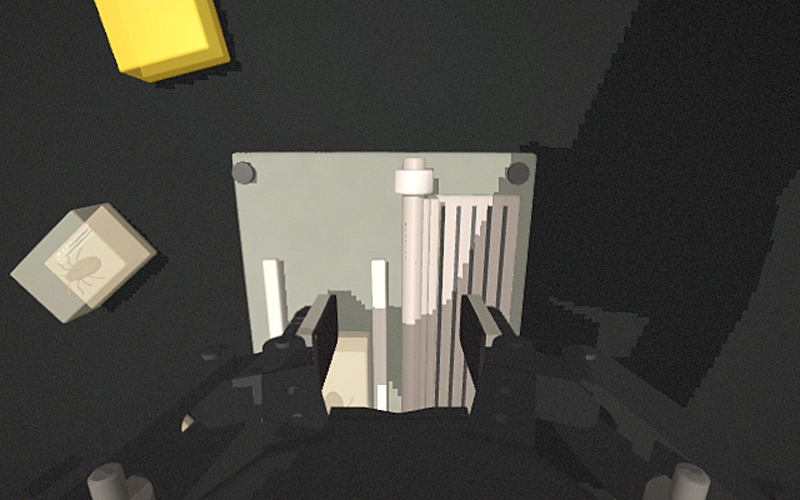

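Side view: the block, at crop (430,215), is moving straight under the raised jaw, and the bar is still down. I'll keep pushing.

Request:
carry_out --moves '[0.6,0,0,0.4,0,0.6,0,0,0.8,0,0.6,0,0,1.2,0,0.6,0,0,1.6,0,0.6,0,0,2,0,0.6,0,0,2.4,0,0.6,0,0,2.8,0,0.6,0,0,3.2,0,0.6,0,0,3.4,0,0.6,0,0,3.6,0,0.6,0,0,3.6,0]'

```text
time: 7.22
tool_pos: [0.5311, -0.0045, 0.0243]
tool_rot: [0.705, -0.001, 0.709, 0.003]
contact_force: [-9.3, -0.5, 15.5]
gripper_width: 0.598
```

```bash
python3 g.py w6
```

```text
7.2167 [ 0.53113312 -0.0044929   0.02434024] [ 0.705353   -0.00080081  0.70885121  0.00254305] 0.5982037795635101 [-9.3348976  -0.5080231  15.54624132]
```

View pics/w6s.png

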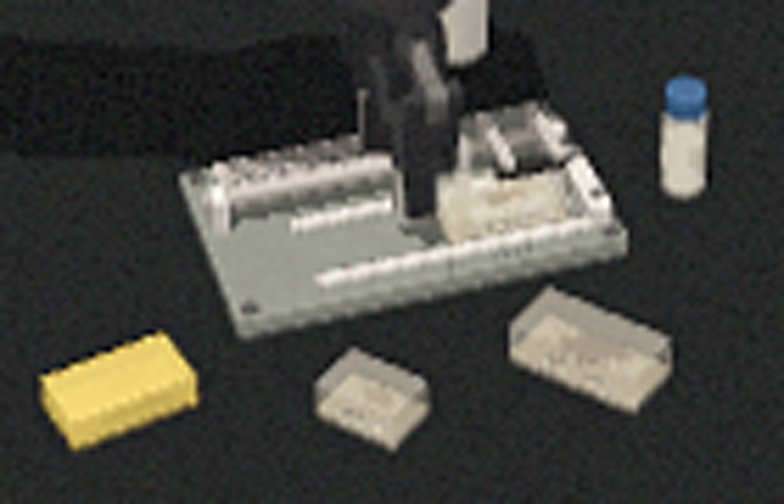

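View pics/w6c.png

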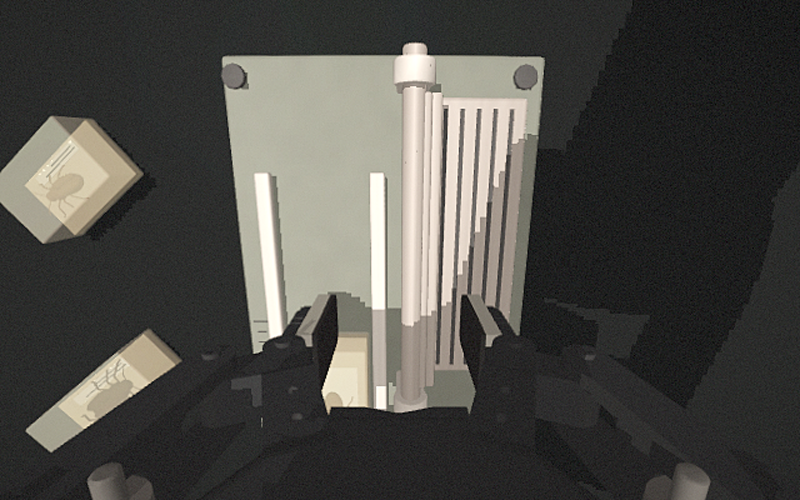

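The block nearly reaches the stop in the side view, front end at about (570,200), with the bar still down. I'll inch forward and watch for the x force to rise.

Request:
carry_out --moves '[0.6,0,0,0.1,0,0.6,0,0,0.2,0,0.6,0,0,0.3,0,0.6,0,0,0.3,0]'

```text
time: 7.65
tool_pos: [0.5338, -0.0045, 0.0243]
tool_rot: [0.705, -0.001, 0.709, 0.003]
contact_force: [-10.1, -0.8, 16.2]
gripper_width: 0.602
```

Request:
carry_out --moves '[0.6,0,0,0.1,0,0.6,0,0,0.2,0,0.6,0,0,0.2,0]'

```text
time: 7.9
tool_pos: [0.5355, -0.0044, 0.0244]
tool_rot: [0.705, -0.001, 0.709, 0.003]
contact_force: [-9.7, -1.1, 16.5]
gripper_width: 0.603
```

Request:
carry_out --moves '[0.6,0,0,0.1,0,0.6,0,0,0.2,0,0.6,0,0,0.2,0]'

```text
time: 8.15
tool_pos: [0.5379, -0.0044, 0.0244]
tool_rot: [0.705, -0.001, 0.709, 0.002]
contact_force: [-9.5, 0.2, 15.7]
gripper_width: 0.606
```

Request:
carry_out --moves '[0.6,0,0,0.1,0,0.6,0,0,0.2,0,0.6,0,0,0.2,0]'

```text
time: 8.4
tool_pos: [0.538, -0.0044, 0.0243]
tool_rot: [0.703, -0.001, 0.711, 0.003]
contact_force: [-17.2, -0.3, 22.8]
gripper_width: 0.603
```

```bash
python3 g.py w7
```

```text
8.4 [ 0.53795545 -0.00444673  0.02427782] [ 0.70325572 -0.00076922  0.71093208  0.00252535] 0.602865984043429 [-17.23441321  -0.33848486  22.8485827 ]
```

View pics/w7s.png

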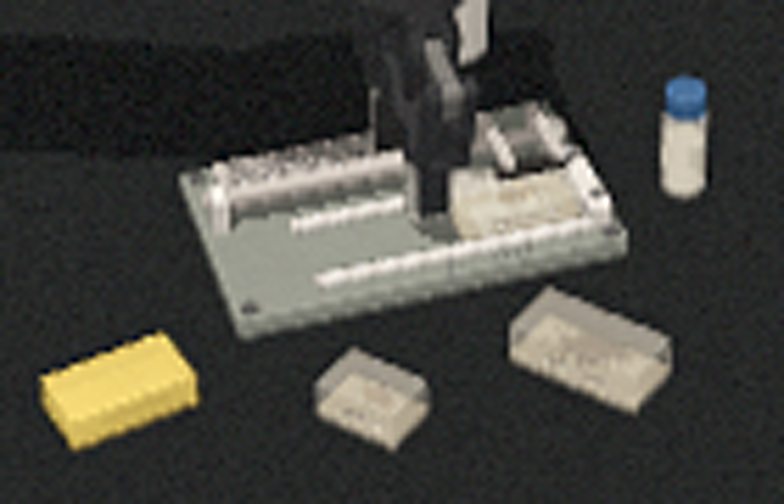

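View pics/w7c.png

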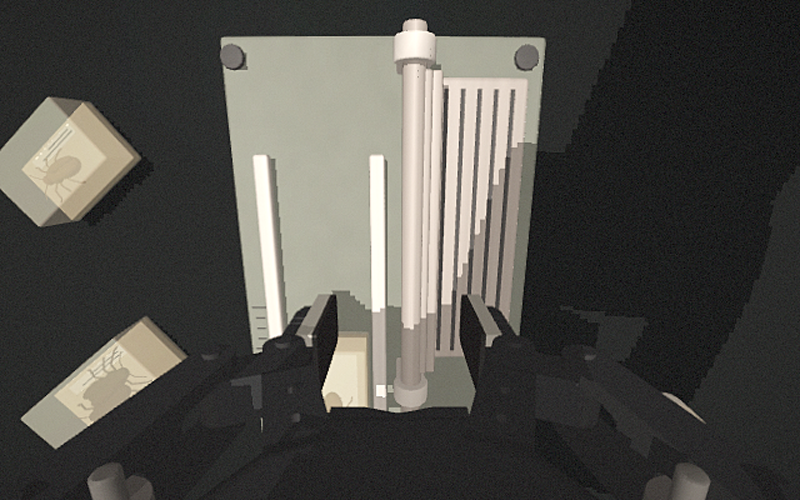

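The tool stopped at x 0.538 while the x force jumped to -17 N, and the side view shows the block against the stop. That matches the predicted home position. I'll hold a moment, back the tip off the block with the bar still down, then lift slowly.

Request:
carry_out --moves '[0.6,0,0,0,0,0.6,0,0,0,0,0.6,0,0,-0.2,0,0.6,0,0,-0.5,0,0.6,0,0,-0.8,0,0.6,0,0,-1,0,0.6,0,0,-1,0]'

```text
time: 9.08
tool_pos: [0.5329, -0.005, 0.0246]
tool_rot: [0.709, -0.001, 0.706, 0.002]
contact_force: [1.9, 1.1, 5.8]
gripper_width: 0.598
```

```bash
python3 g.py w8
```

```text
9.0833 [ 0.53287328 -0.00502715  0.02464249] [ 0.70856953 -0.0008022   0.70563857  0.00167085] 0.5975471557418548 [1.8985067  1.06847686 5.83267058]
```

View pics/w8s.png

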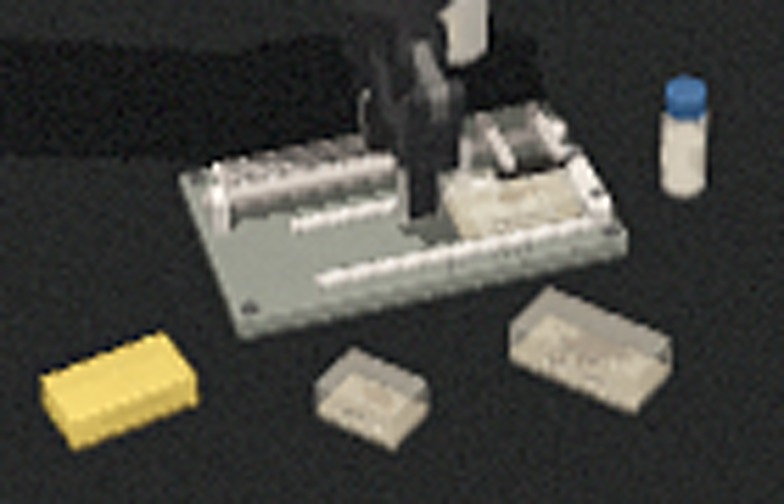

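The tip is now clear of the block by about 5 mm, the block stayed at the stop, and the bar is still down. Next is a slow lift.

Request:
carry_out --moves '[0.6,-0.1,0,0,0,0.6,-0.2,0,0,0,0.6,-0.3,0,0,0,0.6,-0.4,0,0,0,0.6,-0.6,0,0,0,0.6,-0.8,0,0,0,0.6,-1.2,0,0,0,0.6,-2,0,0,0,0.6,-3,0,0,0,0.6,-4.5,0,0,0,0.6,-6,0,0,0,0.6,-6,0,0,0]'

```text
time: 10.18
tool_pos: [0.5339, -0.006, 0.0878]
tool_rot: [0.709, -0.002, 0.705, 0.001]
contact_force: [0.5, -0.7, 0.1]
gripper_width: 0.6
```

Request:
carry_out --moves '[0.6,-2,0,-2,0,0.6,-4,0,-4,0,0.6,-6,0,-6,0,0.6,-8,0,-8,0,0.6,-10,0,-10,0,0.6,-10,0,-10,0,0.6,-10,0,-10,0,0.6,-10,0,-10,0]'

```text
time: 10.85
tool_pos: [0.4313, -0.006, 0.1829]
tool_rot: [0.707, -0.001, 0.707, 0.001]
contact_force: [-1.1, -0.3, -0.3]
gripper_width: 0.6
```

```bash
python3 g.py w9
```

```text
10.85 [ 0.43126102 -0.00597938  0.18289104] [ 0.70701501 -0.00142852  0.70719561  0.00144931] 0.6001018377041991 [-1.1004363  -0.26945852 -0.30117453]
```

View pics/w9s.png

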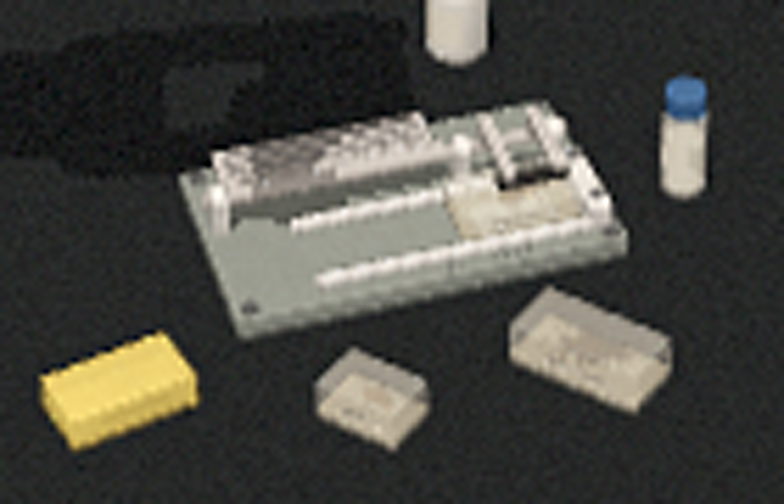

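View pics/w9c.png

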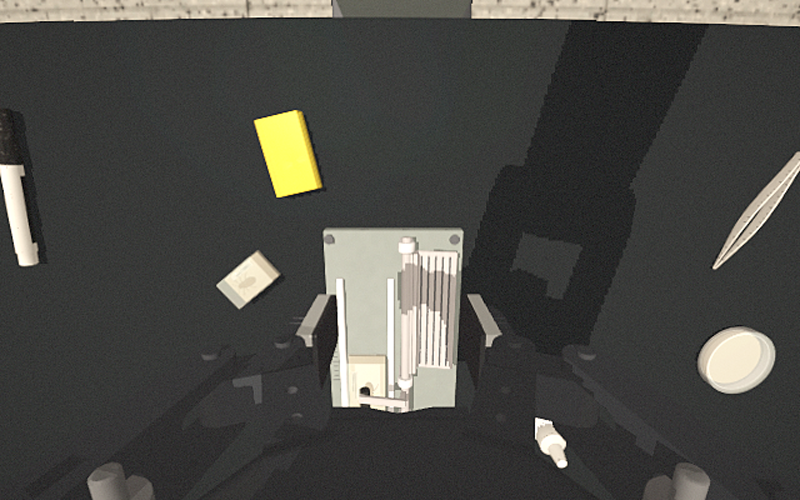

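The jaw now rests on the block, which sits straight against the stop. I'll measure the trailing edge, wrist pixels (350–384,356), before handing in.

```bash
python3 - <<'E'
from h import *
i=dict(np.load("w9.npz"));tp=i.pop("tp")
f=lambda p,z:pix2w("wrist",np.array(p)/1.25-.1,z,i)
b=f([[350,356],[384,356]],.029);p=f([[325,229],[462,229]],.012);r=f([[341,279],[390,279]],.0165)
print(b,p,r)
print("block x in stage",b[:,0].mean()+.032-(p[:,0].mean()+.108), b[:,0].mean()+.032-(r[:,0].mean()+.065))
a=cv2.imread("pics/top0.png");t=imaging.grab_frame("top")[:,:,::-1]
cv2.imwrite("pics/top9.png",np.hstack([cv2.resize(x[165:275,300:400],None,fx=4,fy=4,interpolation=cv2.INTER_CUBIC) for x in(a,t)]))
E
```

```text
[[ 0.54076975 -0.04785619  0.029     ]
 [ 0.54057901 -0.01740587  0.029     ]] [[ 0.42847644 -0.06810385  0.012     ]
 [ 0.42793453  0.04958377  0.012     ]] [[ 0.47225901 -0.05524816  0.0165    ]
 [ 0.47203935 -0.01220788  0.0165    ]]
block x in stage 0.03646888989030084 0.035525196401226866
```

View pics/top9.png

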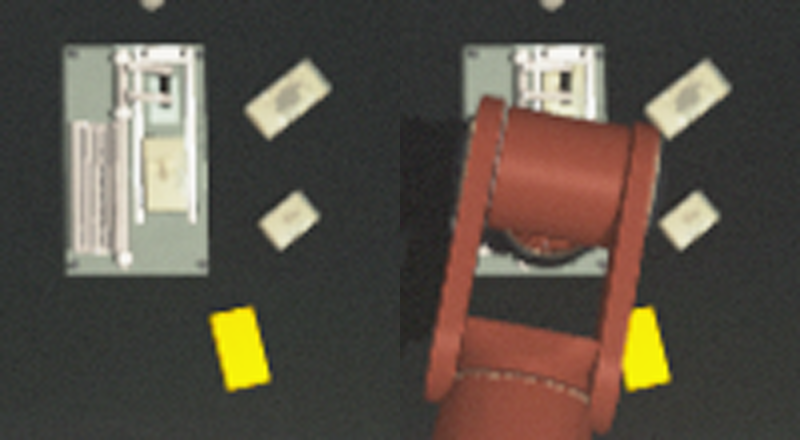

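The estimate gives stage x ≈36 mm where home is 43, so I won't hand in yet. I'll look closer.

```bash
python3 - <<'E'
import cv2,numpy as np
im=cv2.imread("pics/w9.png")
cv2.imwrite("pics/w9d.png",cv2.resize(im[215:335,255:380],None,fx=5,fy=5,interpolation=cv2.INTER_CUBIC))
E
```

```text
(no output)
```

View pics/w9d.png

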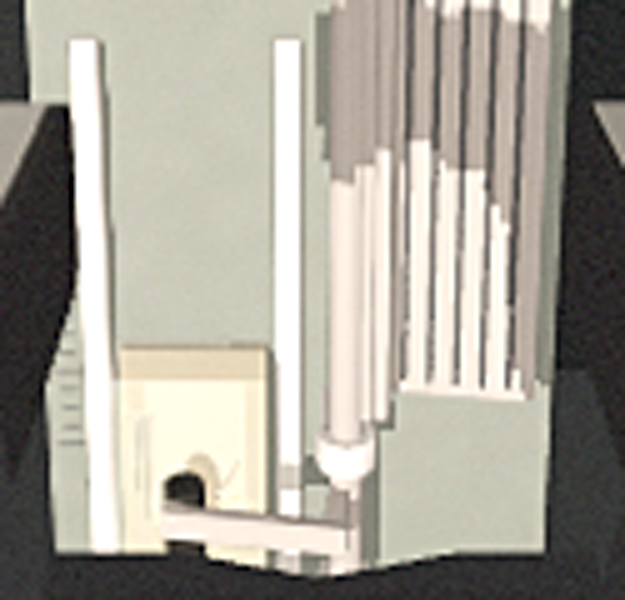

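Request:
carry_out --moves '[0.6,-2,3,0,0,0.6,-4,6,0,0,0.6,-6,9,0,0,0.6,-8,12,0,0,0.6,-8,15,0,0,0.6,-8,18,0,0,0.6,-8,18,0,0,0.6,-8,18,0,0]'

```text
time: 11.67
tool_pos: [0.4303, 0.1751, 0.2622]
tool_rot: [0.706, -0.003, 0.708, 0.002]
contact_force: [0.1, -1.0, 0.2]
gripper_width: 0.599
```

```bash
python3 - <<'E'
from h import *
t=imaging.grab_frame("top")[:,:,::-1];cv2.imwrite("pics/top10r.png",t)
cv2.imwrite("pics/top10.png",cv2.resize(t[170:240,305:365],None,fx=8,fy=8,interpolation=cv2.INTER_CUBIC))
t=imaging.grab_frame("side")[:,:,::-1];cv2.imwrite("pics/side10r.png",t)
cv2.imwrite("pics/side10.png",cv2.resize(t[200:255,275:370],None,fx=8,fy=8,interpolation=cv2.INTER_CUBIC))
E
```

```text
(no output)
```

View pics/top10.png

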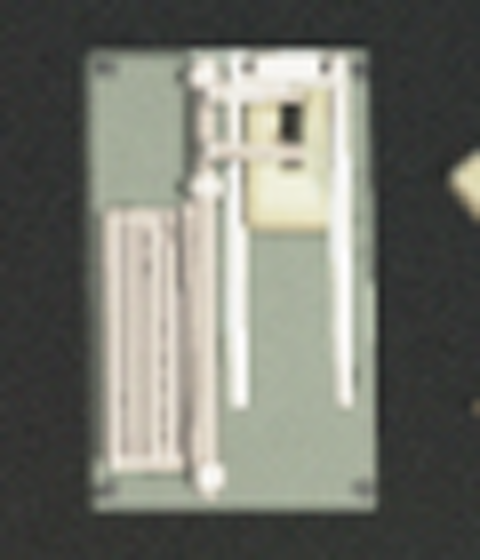

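View pics/side10.png

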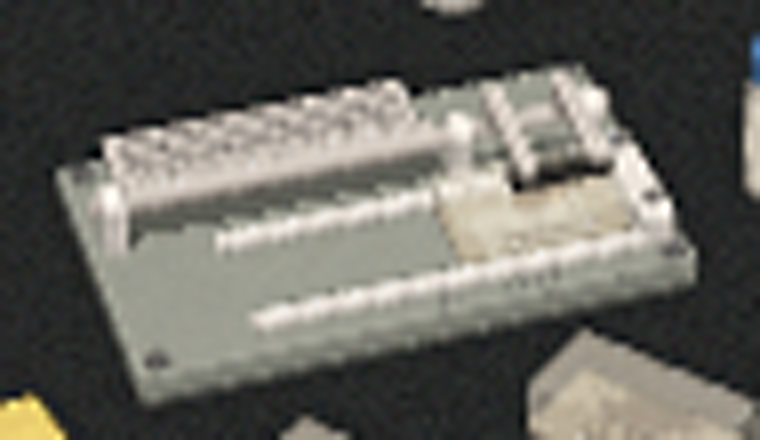

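The darker strip in the wrist crop (rows 345–378) is the block's rear face, so I had used its bottom edge at the top's height. I'll recompute, with the top view as a check.

```bash
python3 - <<'E'
from h import *
np.set_printoptions(precision=4,suppress=True)
i=dict(np.load("w9.npz"));i.pop("tp")
f=lambda p,z:pix2w("wrist",np.array(p)/5+[255,215]-.4,z,i)
b=f([[190,345]],.012);t=f([[190,378]],.029);r=f([[85,39],[287,39]],.0165)
print("bottom edge",b,"top edge",t,"rail",r)
print("x stage",b[0,0]+.032-r[0,0]-.065,t[0,0]+.032-r[0,0]-.065)
g=lambda p,z:pix2w("top",np.array(p)/8+[305,170]-.44,z)
print("top: block rear (z29)",g([[248,231],[326,230]],.029),"rails rear",g([[239,407],[346,407]],.0165),"plate",g([[232,510],[230,50]],.012),"stop",g([[290,82]],.026))
E
```

```text
bottom edge [[ 0.5496 -0.0353  0.012 ]] top edge [[ 0.5477 -0.0338  0.029 ]] rail [[ 0.4715 -0.0564  0.0165]
 [ 0.4712 -0.0121  0.0165]]
x stage 0.04510868887042052 0.04320688221727875
top: block rear (z29) [[ 0.5485 -0.0169  0.029 ]
 [ 0.5489 -0.0501  0.029 ]] rails rear [[ 0.4747 -0.0128  0.0165]
 [ 0.4746 -0.0583  0.0165]] plate [[ 0.4313 -0.0095  0.012 ]
 [ 0.6325 -0.0108  0.012 ]] stop [[ 0.6146 -0.0359  0.026 ]]
```

```bash
python3 -c "
from plant import workorder,status
s=status.state();print(s['time'],s['contact_force']);print(workorder.job_done())"
```

```text
11.7667 [ 0.6851225  -0.52101273  0.18201918]
the job is handed in; nothing more can be done
None
```

I pressed the sprung bar fully down with one fingertip and pushed the block under the raised jaw with the other. At the stop the tool stopped advancing and the x force jumped from about 9.5 to 17 N. I then backed the tip off about 5 mm with the bar still held, let the bar up slowly and withdrew, handing in at 11.8 s of the 46 s allowed.

**Last checks:**
- **Position:** the block reads stage x ≈43–45 mm from the wrist view and ≈41 mm from the top view, against 43 mm for home. That is within the calibration error.
- **Straightness and clip:** the block is straight within about 0.01 rad, and the pictures show the clip closed on its top. I had no direct reading of the clip angle or its force on the block.
- **Surroundings:** the arm was clear with about 0 N on the tool. No bystander in view looked moved; I did not measure them one by one.

**One disagreement:** my first estimate put the block at 36 mm, because I took the bottom edge of its rear face for the top edge. A closer crop and the top view corrected it.

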